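# Turn the battery cartridge round in its sloping charger

### The arm

A 6-joint arm with a two-finger parallel gripper is mounted at the origin on a cart in front of the work surface, level with it; the furniture and walls round the work are solid. World frame = base frame: x ahead of the robot, y to its left, z up, the work surface at z = 0. Lengths are in m, angles in rad, forces in N, time in s.
With the tool pointing down it reaches from about 0.3 to 0.75 m from the base axis. Payload 8.5 kg.
Tool frame: the origin (TCP) lies on the front face of the gripper's body, between the roots of the fingers; the fingertips stand 64 mm ahead of it and the grasp point (between the pads) lies 45 mm ahead of it (arm.finger_overhang is the distance from the TCP to the fingertips, in m); z points along the fingers, y is the line along which they close (so a half turn about z gives the same grasp; the last joint's range is limited). The gripper opens to 88 mm and grips with 3 to 60 N. Pads are 18 mm wide; open, the fingers measure 123 mm over their backs; the gripper's body (75 mm by 187 mm) begins 45 mm behind the grasp point.
Start: joints at [1.054, 0.381, 1.297, -0, 1.464, -0.215], TCP at [0.163, 0.525, 0.303] pointing down, gripper open.
Joint ranges: [-3.11, 3.11], [-0.89, 2.33], [0.22, 2.48], [-1.42, 4.56], [0.17, 2.85], [-2.88, 2.88]. Speed limits (rad/s): [2.39, 2.39, 3.14, 3.14, 3.14, 3.14].

### API

Orientations are given as a unit quaternion [w, x, y, z].
In Python, from rig import readout, cams, arm gives the robot as it stands.
- The arm moves only by the shell command python3 -m creep 'ROWS' [FORCE]. ROWS is text: rows parted by semicolons, each of 7 numbers parted by spaces: the opening, from 0 (shut) to 1 (fully open), then the shift along the world's x, y, z each as a share of 50 cm, from -1 to 1, then the turn, a rotation vector about the world's x, y, z each as a share of 30 degrees, from -1 to 1. In form: claw tx ty tz rx ry rz; .... A call has 1 to 5 rows; each row is the pose to reach, as a shift and turn from the pose commanded when the call began; what a row does not reach only later rows make up. A row lasts 1/8 s, in which the tool goes at most 62.5 mm and 10.7 degrees, less where a joint would pass 70% of its speed; a pose out of reach is approached as far as the arm can. A call with a number of a shift or a turn outside -1 to 1 is refused whole. A call with a gripper value outside its range is refused whole. The fingers move at their own pace and stop on an object; FORCE is the grip in N (left out, the last holds). Time passes only in rows, so rows that repeat a pose let the fingers close. It gives the time, the measured TCP pose, the force, the opening and the grip force at its end, in the units of the state.
- readout.state(): the state, without advancing time (a new reading comes with each control period).
- cams.capture(name): name is "scene" or "side" or "wrist"; returns a dict with "image" (400x640x3 uint8, red, green, blue), "depth" (400x640 float32, m along the optical axis (not along the pixel's ray), 0 where there is no reading), "camera_matrix" (3x3 intrinsics, pixels), "D" ([k1, k2, p1, p2, k3] as OpenCV has them; the pictures are not rectified), "R" (3x3) and "t" (3): a world point X has camera coordinates R X + t. Camera axes: x right, y down, z forward; pixel columns grow to the right and rows downward; lengths in m; the calibration is good to about 2 mm. A picture is of the moment at which its call begins.
- arm.hand_in(): hands the job in; it is judged then, once.
Trained networks look in the newest picture that a camera, given by its name, has taken for a name from the list of things; names that differ only in an ending like _2 or _b are one class to them, and where a whole thing is asked for, a point or a joint stands for the part that bears it (a point fixed in the world has none). Each returns a list of dicts, best first, with "conf" (0 to 1); they miss things now and then, are a little off and sometimes report something else, mostly with a low value. They report only what shows in the picture. A call takes as long as a camera call.
- cams.find_in(label, camera): "bbox" ([left, top, right, bottom] as shares, 0 to 1, of the picture: columns of its width, rows of its height, round what is visible of it).
- cams.cut_out(label, camera): "pixels" (400x640 bool, what is visible of it) and "bbox" ([left, top, right, bottom] as shares, 0 to 1, of the picture: columns of its width, rows of its height, round what is visible of it).
The state is a dict: "time": time; "joint_pos": joint angles; "dq": joint speeds; "joint_torque": joint torques, N m; "eef_pos": TCP position; "orientation": TCP orientation; "ft_force": force on the tool from outside, world axes, zero at the start; "torque": the same for the moment, N m; "width": finger opening in m; "grip_force": force on a finger pad.
Only numpy, scipy, OpenCV 4.12 (cv2) and the standard library are available. Lean on these libraries where they do the work, as an engineer would, in place of code of your own. Each camera call takes 0.05 s, during which the arm holds its last target. There are 200 camera calls.

### The job

The battery cartridge was put into the sloping charger the wrong way round. Slide the latch fully open, lift the cartridge clear by its grip, turn it half round and lower it, without dropping it, until it lies fully home with its orange end at the orange mark; then slide the latch fully shut over it and push the charger's switch on. Leave the things round the charger where they are.

Things in the scene. Friction and masses are not known exactly. Their poses are not given: they have to be found in the camera images.
- bay: the charger's fixed light-grey top, sloping up 30 degrees away from the robot. Origin: centre of the bay's floor, 50 mm above the desk. x uphill, y to the left, z square out of the slope. The bay is a pocket 93 (x) by 59 (y) mm, 24 deep, its upper 6 mm flared at 45 degrees; the flat deck round it is at z = 24 mm, x -62 to 115, y -45 to 75 mm
- orange_mark (a point): point on the bay's lower end wall, 13 mm above its floor, at bay x = -46.5 mm; an orange stripe is on the rim beside it
- cartridge: battery cartridge, 90 (x) by 56 (y) by 26 (z) mm, 0.2 to 0.4 kg, black with an orange end at +x; origin: centre of its underside. A grey square grip, 26 by 26 mm, stands centred on it up to z = 54 mm. It fits the bay either way round, 1.5 mm to spare on each side, and stands 2 mm above the deck. At the start its orange end is uphill under the latch
- orange_end (a point): centre of the cartridge's orange end face, at cartridge x = 45, z = 13 mm
- latch (a joint): slide of the steel latch plate along bay x, in m: 0 = shut (its edge lies 10 mm over the cartridge's uphill end, 2 mm above it), 0.022 = fully open (12 mm clear of the bay). Friction about 2 N; stays where left. Plate 44 mm wide, top at bay z = 33 mm
- latch_knob (a point): point at mid width and 22 mm above the foot of the latch's yellow upright grip (20 mm along bay x, 16 mm across bay y, from bay z = 33 up to 60 mm). It is at bay x = 72 mm when shut, 94 mm when open, y = 0. Rails beside the plate rise to bay z = 33 mm.
- switch (a joint): toggle lever, in rad: 0 = off (leaning downhill by 0.5), 1.0 = on (leaning uphill by 0.5); it stays where left, and its red ball takes about 2 N to push. Its pivot is at bay x = 85, y = 57, z = 26 mm, its axis along bay y
- switch_tip (a point): centre of the switch's red ball (16 mm across, stalk 8 mm across), 38 mm from the pivot
- screwdriver_a: red screwdriver lying in front of the charger, bystander, 29x204x28 mm
- adapter_a: black plug-top power adapter to the left of the charger, bystander, 101x48x32 mm
- tape_2: roll of tan tape lying to the right, bystander, 100x98x25 mm. Behind it stands a tall black machine, fixed, from world x = 0.60 m back and y = -0.20 to -0.45 m, over 0.35 m high: keep the arm clear of it

How it is judged:
On the way, in this order (a step that is already met when the one before it is completed fails the run):
1. the latch is slid open (value of joint latch above 0.017 m), for 0.1 s.
2. the cartridge is lifted clear of the bay (z of cartridge in the frame of bay above 0.028 m), for 0.1 s.
3. the cartridge lies fully home, its orange end at the orange mark (x of orange_end in the frame of bay below -0.042 m and distance between orange_end and orange_mark below 0.006 m and z of cartridge in the frame of bay below 0.002 m and angle between the z axis of cartridge and the z axis of bay, either way round below 0.05 rad), for 0.2 s.
4. the latch is shut over it (all of step 3 and value of joint latch below 0.005 m), for 0.1 s.
5. the switch is pushed on (all of step 4 and value of joint switch above 0.75 rad), for 0.1 s.
At the end, for the whole second after the job is handed in: the cartridge lies at rest fully home in the bay (underside within 2 mm of the floor, square to it within 0.05 rad), its orange end downhill within 6 mm of the orange mark; the latch is shut (joint below 5 mm) and the switch is on (joint above 0.75 rad) (all of step 5 and linear speed of cartridge below 0.02 m/s); the robot touches nothing.
It fails at once if the cartridge is dropped or thrown (faster than 0.6 m/s) (linear speed of cartridge above 0.6 m/s).
It fails at once if the screwdriver is shoved away (more than 30 mm) (distance of screwdriver_a from where it was at the start of the episode above 0.03 m).
It fails at once if the power adapter is shoved away (more than 30 mm) (distance of adapter_a from where it was at the start of the episode above 0.03 m).
It fails at once if the roll of tape is shoved away (more than 30 mm) (distance of tape_2 from where it was at the start of the episode above 0.03 m).
It also fails if it takes over 67 s, if anything falls off the work surface, if the arm or the gripper's body presses on something with over 40 N, if the wrist force passes 120 N, or if a joint passes its speed limit or range.

## Working session

There is one attempt and no reset: what is moved stays moved. The work goes in short steps, Python scripts to look and compute and a shell command to move; the robot and the scene stay as the last step left them, time stands still between calls to the robot, and variables do not carry over. Pictures are saved under pics/ and viewed, at most 10 in all, crops included, and the job is handed in when it is done.

```bash
mkdir -p pics; ls; python3 - <<'E'
from rig import readout,cams
import cv2,numpy as np
s=readout.state();print({k:np.round(v,3) for k,v in s.items()})
for n in("scene","side"):
    c=cams.capture(n);cv2.imwrite(f"pics/{n}0.png",c["image"][:,:,::-1])
    print(n,c["camera_matrix"],c["D"],c["R"],c["t"])
    np.savez(f"pics/{n}0.npz",**c)
    for l in("bay","cartridge","latch_knob","switch_tip","orange_mark"):
        try:
            for d in cams.find_in(l,n)[:2]:
                print(l,round(d["conf"],2),np.round(np.array(d["bbox"])*[640,400,640,400]))
        except Exception as e: print(l,e)
E
```

```text
pics
{'time': np.float64(0.0), 'joint_pos': array([ 1.054,  0.381,  1.298, -0.   ,  1.464, -0.215]), 'dq': array([ 0.   ,  0.001,  0.001, -0.   ,  0.002,  0.001]), 'joint_torque': array([ 1.0000e-03, -4.3793e+01, -2.2455e+01,  7.1000e-02,  3.5000e-02,
       -0.0000e+00]), 'eef_pos': array([0.163, 0.525, 0.302]), 'orientation': array([-0.   ,  0.15 ,  0.989, -0.001]), 'ft_force': array([-0.099,  1.063,  0.585]), 'torque': array([0.025, 0.042, 0.049]), 'grip_force': np.float64(0.0), 'width': np.float64(0.088)}
scene [[401.60196593   0.         323.0938205 ]
 [  0.         401.60196593 200.42854568]
 [  0.           0.           1.        ]] [-0.011796  0.        0.        0.        0.      ] [[ 0.5090009  -0.8605564  -0.01899393]
 [-0.61080039 -0.34555159 -0.71240226]
 [ 0.60649894  0.3742149  -0.70151425]] [-0.29862801  0.39029163  0.61925021]
bay 0.73 [258. 143. 329. 230.]
cartridge 0.82 [279. 179. 311. 221.]
latch_knob 0.6 [292. 157. 313. 181.]
latch_knob 0.41 [244. 174. 271. 208.]
switch_tip 0.58 [278. 179. 311. 220.]
switch_tip 0.51 [273. 153. 287. 161.]
orange_mark 0.97 [254. 144. 329. 230.]
side [[438.9197287    0.         316.96004495]
 [  0.         438.9197287  196.35577128]
 [  0.           0.           1.        ]] [0.02864644 0.         0.         0.         0.        ] [[-0.76963163  0.63842937  0.00866598]
 [ 0.50225318  0.61373875 -0.60915227]
 [-0.39421935 -0.46447034 -0.79300593]] [ 0.42425616 -0.19797509  1.16833956]
bay 0.91 [285. 213. 379. 284.]
latch_knob 0.68 [303. 223. 334. 244.]
switch_tip 0.7 [331. 236. 355. 264.]
```

```bash
python3 - <<'E'
import cv2,numpy as np
a=cv2.imread("pics/scene0.png")[90:270,190:430];b=cv2.imread("pics/side0.png")[160:340,220:460]
cv2.imwrite("pics/c0.png",np.vstack([cv2.resize(x,None,fx=1.66*1,fy=1.66,interpolation=3) for x in(a,b)]))
# deck plane fit from depth
P=[]
for n,(l,t,r,bb) in(("scene",(240,130,340,240)),("side",(270,200,390,300))):
    c=np.load(f"pics/{n}0.npz");v,u=np.mgrid[t:bb,l:r];d=c["depth"][t:bb,l:r].ravel()
    p=cv2.undistortPoints(np.stack([u.ravel(),v.ravel()],1).astype(float)[:,None],c["camera_matrix"],c["D"])[:,0]
    X=(np.c_[p,np.ones(len(p))]*d[:,None]-c["t"])@c["R"]
    X=X[d>0];print(n,len(X),X.min(0),X.max(0))
    img=c["image"][t:bb,l:r].reshape(-1,3)[d>0].astype(int)
    for nm,m in(("grey",(img.min(1)>150)&(np.ptp(img,axis=1)<25)),("red",(img[:,0]>120)&(img[:,1]<60)&(img[:,2]<60)),("yel",(img[:,0]>150)&(img[:,1]>120)&(img[:,2]<80)),("or",(img[:,0]>170)&(img[:,1]>60)&(img[:,1]<125)&(img[:,2]<70))):
        m&=X[:,2]>.03
        if m.sum():print(nm,m.sum(),np.median(X[m],0).round(3),X[m].min(0).round(3),X[m].max(0).round(3))
E
```

```text
scene 10966 [ 0.42243568 -0.07191456 -0.0043444 ] [0.89216864 0.33371277 0.14871856]
grey 1436 [0.566 0.089 0.087] [ 0.48  -0.004  0.04 ] [0.771 0.334 0.131]
red 25 [0.572 0.111 0.143] [0.447 0.072 0.031] [0.576 0.118 0.149]
yel 203 [0.578 0.055 0.092] [0.492 0.022 0.042] [0.775 0.291 0.145]
or 28 [0.577 0.059 0.094] [0.566 0.027 0.086] [0.584 0.121 0.148]
side 11957 [ 0.36663707 -0.13595718 -0.00467345] [0.73368182 0.20753473 0.14885432]
grey 2174 [0.621 0.091 0.113] [ 0.481 -0.003  0.04 ] [0.666 0.149 0.14 ]
red 50 [0.578 0.118 0.145] [0.54  0.078 0.071] [0.584 0.124 0.148]
yel 156 [0.602 0.066 0.135] [0.495 0.027 0.04 ] [0.614 0.085 0.145]
or 17 [0.576 0.085 0.091] [0.457 0.074 0.031] [0.58  0.118 0.149]
```

View pics/c0.png

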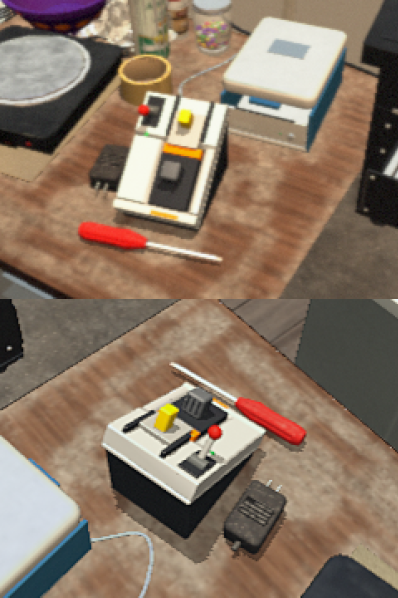

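View pics/scene0.png

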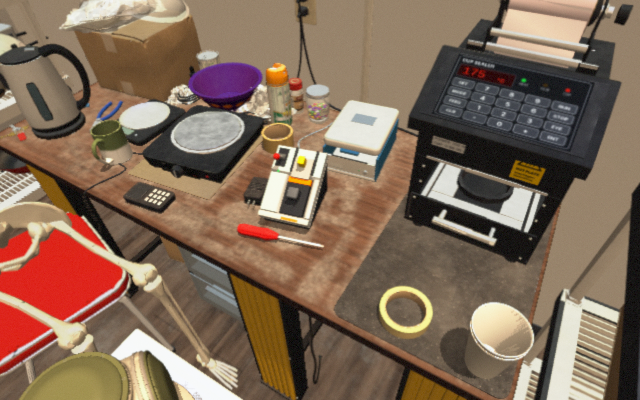

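```bash
cat > h.py <<'E'
import numpy as np,cv2
from scipy.optimize import minimize,least_squares
s30,c30=.5,np.sqrt(.75)
def Rb(y):
    c,s=np.cos(y),np.sin(y)
    return np.array([[c,-s,0],[s,c,0],[0,0,1]])@np.array([[c30,0,-s30],[0,1,0],[s30,0,c30]])
def cloud(c,box):
    l,t,r,b=box;v,u=np.mgrid[t:b,l:r];d=c["depth"][t:b,l:r].ravel()
    p=cv2.undistortPoints(np.stack([u.ravel(),v.ravel()],1).astype(float)[:,None],c["camera_matrix"],c["D"])[:,0]
    X=(np.c_[p,np.ones(len(p))]*d[:,None]-c["t"])@c["R"]
    return X[d>0],c["image"][t:b,l:r].reshape(-1,3)[d>0].astype(int)
def proj(c,X):
    return cv2.projectPoints(np.atleast_2d(X).astype(float),cv2.Rodrigues(c["R"])[0],c["t"],c["camera_matrix"],c["D"])[0][:,0]
E
python3 - <<'E'
from h import *
G=[];
for n,b in(("scene",(250,135,340,240)),("side",(270,200,390,300))):
    c=dict(np.load(f"pics/{n}0.npz"));X,I=cloud(c,b)
    m=(I.min(1)>150)&(np.ptp(I,axis=1)<40)&(X[:,2]>.03)&(X[:,2]<.16)&(X[:,0]>.44)&(X[:,0]<.68)&(X[:,1]<.17)&(X[:,1]>-.02)
    G.append(X[m]);print(n,m.sum())
for name,X in(("scene",G[0]),("side",G[1]),("both",np.vstack(G))):
    # yaw & plane offset from robust fit with 30deg slope: n.X=d
    f=lambda q:X@Rb(q[0])[:,2]-q[1]
    best=min((least_squares(f,[y,(X.mean(0)@Rb(y)[:,2])],loss="soft_l1",f_scale=.002) for y in np.linspace(-.6,.6,5)),key=lambda r:r.cost)
    y,d=best.x;R=Rb(y);L=X@R;k=abs(L[:,2]-d)<.004;L=L[k]
    q=np.percentile(L,[1,99],axis=0);
    rect=cv2.minAreaRect(L[:,:2].astype(np.float32))
    print(name,"yaw",y,"inl",k.mean(),"d",d,"ext",q[:, :2].tolist(),rect)
    cx=q[:,0].mean()-.0265;cy=q[:,1].mean()-.015
    O=R@[cx,cy,d-.024];print("origin",O,"size",q[1]-q[0])
E
```

```text
scene 1536
side 2368
scene yaw 0.22543329520495023 inl 0.9700520833333334 d -0.20991442668347876 ext [[0.44771273910207804, -0.11881462250733545], [0.6200663969100012, -0.0010661701344876365]] ((0.5346702933311462, -0.05990084633231163), (0.1760549545288086, 0.12014764547348022), 0.18336458504199982)
origin [0.55904317 0.05132035 0.05111895] size [0.17235366 0.11774845 0.0069478 ]
side yaw 0.2436890560061154 inl 0.6216216216216216 d -0.21124547656985604 ext [[0.4487149321450091, -0.12760885315634066], [0.6228461718055177, -0.007976763518386406]] ((0.5343539118766785, -0.06755496561527252), (0.12175855785608292, 0.17803026735782623), 89.43622589111328)
origin [0.56214296 0.0544523  0.05091172] size [0.17413124 0.11963209 0.00638694]
both yaw 0.23243072495537007 inl 0.7459016393442623 d -0.2107007150981816 ext [[0.4479364170361463, -0.12207732373017334], [0.6228640393559174, -0.0021086459402687202]] ((0.5349500179290771, -0.06218330189585686), (0.12320948392152786, 0.17827658355236053), 89.72501373291016)
origin [0.56082188 0.05352813 0.05119333] size [0.17492762 0.11996868 0.00693723]
```

```bash
cat >> h.py <<'E'
from scipy.spatial.transform import Rotation as Ro
YAW=.231;O=np.array([.5608,.053,.050])
def go(x,y,z,flip=0):
    """shift & turn shares from measured pose to TCP at bay (x,y,z mm), fingers along -bay z, closing along bay y"""
    from rig import readout
    s=readout.state();R=Rb(YAW);T=R@np.diag([-1,1,-1])
    if flip:T=T@np.diag([-1,-1,1])
    q=s["orientation"];C=Ro.from_quat([q[1],q[2],q[3],q[0]])
    rv=(Ro.from_matrix(T)*C.inv()).as_rotvec(degrees=True)
    d=O+R@(np.array([x,y,z])/1e3)-s["eef_pos"]
    print("t",round(float(s["time"]),2),"shift",(d/.5).round(4),"turn",(rv/30).round(3),"q6",s["joint_pos"][5].round(2),"bay mm",((s["eef_pos"]-O)@R*1e3).round(1),"F",s["ft_force"].round(1),"w",s["width"].round(4),"g",s["grip_force"].round(1))
E
python3 - <<'E'
from h import *
go(20,0,200)
for n in("scene","side"):
    c=dict(np.load(f"pics/{n}0.npz"));X,I=cloud(c,(0,0,640,400));L=(X-O)@Rb(YAW)*1e3
    m=(L[:,2]>75)&(abs(L[:,1])<200)&(L[:,0]>-200)&(L[:,0]<250)&(L[:,2]<350)
    print(n,m.sum());
    if m.sum():
        M=L[m]
        H,xe,ye=np.histogram2d(M[:,0],M[:,1],bins=[range(-200,251,50),range(-200,201,50)]);print(H.astype(int))
    near=(X[:,2]>.05)&(X[:,0]>.3)&(X[:,0]<.8)&(X[:,1]>-.2)&(X[:,1]<0.0)
    print(X[near].min(0),X[near].max(0))
E
```

```text
Traceback (most recent call last):
  File "h.py", line 24, in go
    print("t",round(float(s["time"]),2),"shift",(d/.5).round(4),"turn",(rv/30).round(3),"q6",s["joint_pos"][5].round(2),"bay mm",((s["eef_pos"]-O)@R*1e3).round(1),"F",s["ft_force"].round(1),"w",s["width"].round(4),"g",s["grip_force"].round(1))
                                                                                                                                                                                                  ^^^^^^^^^^^^^^^^
AttributeError: 'float' object has no attribute 'round'
```

```bash
sed -i 's/s\["ft_force"\].round(1)/np.round(s["ft_force"],1)/;s/s\["width"\].round(4)/np.round(s["width"],4)/;s/s\["grip_force"\].round(1)/np.round(s["grip_force"],1)/;s/s\["joint_pos"\]\[5\].round(2)/np.round(s["joint_pos"],2)/' h.py
python3 - <<'E'
from h import *
go(20,0,200)
for n in("scene","side"):
    c=dict(np.load(f"pics/{n}0.npz"));X,I=cloud(c,(0,0,640,400));L=(X-O)@Rb(YAW)*1e3
    m=(L[:,2]>75)&(abs(L[:,1])<200)&(L[:,0]>-200)&(L[:,0]<250)&(L[:,2]<350)
    print(n,m.sum());
    if m.sum():
        M=L[m]
        H,xe,ye=np.histogram2d(M[:,0],M[:,1],bins=[range(-200,251,50),range(-200,201,50)]);print(H.astype(int))
    near=(X[:,2]>.05)&(X[:,0]>.3)&(X[:,0]<.8)&(X[:,1]>-.2)&(X[:,1]<0.0)
    print(X[near].min(0),X[near].max(0))
E
```

```text
t 0.6 shift [ 0.6336 -0.9821 -0.1391] turn [-0.036 -1.011  0.994] q6 [ 1.05  0.38  1.3   0.    1.46 -0.22] bay mm [-114.9  550.5  358.2] F [-0.1  0.6 -0.7] w 0.0877 g 0.0
scene 0
[ 0.52050145 -0.19999784  0.05000308] [ 7.99927637e-01 -8.48796968e-07  4.04394661e-01]
side 0
[ 0.58029752 -0.1999799   0.05011105] [ 7.99993994e-01 -5.38980726e-06  4.02695035e-01]
```

```bash
python3 -m creep '1 0.1 -0.2 0 0 -0.2 0.2;1 0.2 -0.35 0 0 -0.4 0.4;1 0.3 -0.45 0 0 -0.6 0.6;1 0.35 -0.55 0 0 -0.8 0.8;1 0.4 -0.6 0 -0.04 -1 0.99'; python3 -c "
from h import *;go(20,0,200)"
```

```text
time: 1.23
eef_pos: [0.3335, 0.2642, 0.3032]
orientation: [0.255, -0.111, 0.96, 0.028]
ft_force: [0.8, 0.8, 0.3]
width: 0.0884
grip_force: 0.0
t 1.23 shift [ 0.2936 -0.4603 -0.1399] turn [ 0.005 -0.007  0.004] q6 [ 0.44  0.04  1.84 -0.15  0.77 -1.28] bay mm [-23.2 257.6 305.7] F [0.8 0.8 0.3] w 0.0884 g 0.0
```

```bash
python3 -m creep '1 0.06 -0.1 -0.03 0 0 0;1 0.12 -0.2 -0.06 0 0 0;1 0.18 -0.3 -0.09 0 0 0;1 0.24 -0.4 -0.12 0 0 0;1 0.29 -0.46 -0.14 0 0 0';python3 -m creep '1 0 0 0 0 0 0;1 0 0 0 0 0 0'; python3 - <<'E'
from h import *
from rig import cams
go(20,0,200)
c=cams.capture("wrist");np.savez("pics/w0.npz",**c)
im=c["image"][:,:,::-1].copy()
pts={"mark":(-46.5,0,13),"griptop":(0,0,54),"knobtop":(72,0,60),"tip":(66.8,57,59.3),"d1":(-62,-45,24),"d2":(-62,75,24),"d3":(115,-45,24),"d4":(115,75,24),"p1":(-46.5,-29.5,24),"p2":(-46.5,29.5,24)}
for k,v in pts.items():
    p=proj(c,O+Rb(YAW)@(np.array(v)/1e3))[0];print(k,p.round())
    cv2.drawMarker(im,tuple(int(a) for a in p),(255,0,255),0,9,1)
cv2.imwrite("pics/w0.png",im)
E
```

```text
time: 1.85
eef_pos: [0.4789, 0.0333, 0.2323]
orientation: [0.253, -0.108, 0.961, 0.028]
ft_force: [-0.8, 1.4, -0.1]
width: 0.0881
grip_force: 0.0
time: 2.1
eef_pos: [0.4775, 0.0363, 0.2328]
orientation: [0.253, -0.109, 0.961, 0.029]
ft_force: [-0.4, 1.0, 0.5]
width: 0.0882
grip_force: 0.0
t 2.1 shift [ 0.0057 -0.0045  0.0009] turn [ 0.003 -0.018  0.01 ] q6 [-0.27  0.21  1.86  0.4   0.64 -2.33] bay mm [ 17.8   2.8 200.7] F [-0.4  1.   0.5] w 0.0882 g 0.0
mark [315. 116.]
griptop [315. 182.]
knobtop [316. 272.]
tip [387. 265.]
d1 [258.  97.]
d2 [410.  96.]
d3 [269. 293.]
d4 [396. 293.]
p1 [278. 117.]
p2 [352. 117.]
```

View pics/w0.png

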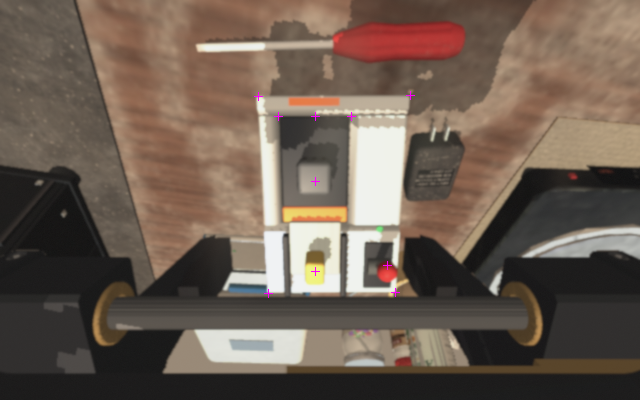

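```bash
python3 -c "
from h import *;go(72,0,150);go(72,0,103);R=Rb(YAW);print((R*10/500).round(4))"
```

```text
t 2.15 shift [ 0.1422  0.0268 -0.0341] turn [ 0.003 -0.017  0.008] q6 [-0.27  0.21  1.86  0.4   0.64 -2.33] bay mm [ 17.9   3.2 200.9] F [0.6 0.6 0.6] w 0.0884 g 0.0
t 2.15 shift [ 0.1879  0.0376 -0.1155] turn [ 0.003 -0.017  0.008] q6 [-0.27  0.21  1.86  0.4   0.64 -2.33] bay mm [ 17.9   3.2 200.9] F [0.6 0.6 0.6] w 0.0884 g 0.0
[[ 0.0169 -0.0046 -0.0097]
 [ 0.004   0.0195 -0.0023]
 [ 0.01    0.      0.0173]]
```

```bash
python3 -m creep '0.45 0.07 0.013 -0.017 0 -0.02 0.01;0.45 0.142 0.027 -0.034 0 -0.02 0.01;0.45 0.142 0.027 -0.034 0 -0.02 0.01;0.45 0.142 0.027 -0.034 0 -0.02 0.01;0.45 0.142 0.027 -0.034 0 -0.02 0.01'; python3 -c "
from h import *;go(72,0,103)"
```

```text
time: 2.78
eef_pos: [0.5481, 0.0496, 0.2162]
orientation: [0.258, -0.112, 0.959, 0.029]
ft_force: [0.1, -0.7, -0.2]
width: 0.0407
grip_force: 0.0
t 2.77 shift [ 0.0465  0.0118 -0.082 ] turn [ 0.003  0.004 -0.   ] q6 [-0.2   0.35  1.72  0.36  0.62 -2.25] bay mm [ 71.7  -0.4 150.5] F [ 0.1 -0.7 -0.2] w 0.0407 g 0.0
```

Descend over the knob and close.

```bash
python3 -m creep '0.45 0.023 0.006 -0.041 0 0 0;0.45 0.046 0.012 -0.082 0 0 0;0.45 0.046 0.012 -0.082 0 0 0'; python3 -m creep '0.1 0 0 0 0 0 0;0.1 0 0 0 0 0 0;0.1 0 0 0 0 0 0;0.1 0 0 0 0 0 0' 15; python3 -c "
from h import *;go(94,0,103)"
```

```text
time: 3.15
eef_pos: [0.5715, 0.0554, 0.1739]
orientation: [0.257, -0.111, 0.96, 0.029]
ft_force: [0.4, -0.7, -0.2]
width: 0.0396
grip_force: 0.0
time: 3.65
eef_pos: [0.5717, 0.0556, 0.1754]
orientation: [0.258, -0.112, 0.959, 0.029]
ft_force: [-4.3, 2.2, 6.4]
width: 0.0156
grip_force: 15.0
t 3.65 shift [0.0363 0.0084 0.0215] turn [ 0.003  0.005 -0.   ] q6 [-0.17  0.44  1.71  0.4   0.53 -2.27] bay mm [7.25e+01 1.00e-01 1.03e+02] F [-4.3  2.2  6.4] w 0.0156 g 15.0
```

```bash
python3 -m creep '0.1 0.01 0.0024 0.006 0 0 0;0.1 0.02 0.0048 0.012 0 0 0;0.1 0.03 0.007 0.018 0 0 0;0.1 0.038 0.009 0.0225 0 0 0;0.1 0.038 0.009 0.0225 0 0 0'; python3 -c "
from h import *;go(94,0,103)"
```

```text
time: 4.28
eef_pos: [0.5889, 0.0597, 0.1851]
orientation: [0.255, -0.112, 0.96, 0.029]
ft_force: [-14.8, -3.4, 3.6]
width: 0.0158
grip_force: 15.0
t 4.28 shift [0.002  0.0003 0.0023] turn [ 0.004 -0.008 -0.002] q6 [-0.16  0.45  1.65  0.35  0.58 -2.21] bay mm [9.260e+01 1.000e-01 1.025e+02] F [-14.8  -3.4   3.6] w 0.0158 g 15.0
```

```bash
python3 -m creep '0.45 0 0 0 0 0 0;0.45 0 0 0 0 0 0;0.45 -0.02 -0.005 0.035 0 0 0;0.45 -0.045 -0.011 0.08 0 0 0;0.45 -0.1 -0.024 0.16 0 0 0'; python3 -m creep '0.45 -0.08 -0.02 -0.04 0 0 0;0.45 -0.12 -0.03 -0.06 0 0 0;0.45 -0.12 -0.03 -0.06 0 0 0'
python3 - <<'E'
from h import *
from rig import cams
go(0,0,150)
c=cams.capture("wrist");np.savez("pics/w1.npz",**c)
im=c["image"][:,:,::-1].copy()
pts={"mark":(-46.5,0,13),"g1":(-13,-13,54),"g2":(-13,13,54),"g3":(13,-13,54),"knobtop":(94,0,60),"tip":(66.8,57,59.3),"d1":(-62,-45,24),"d2":(-62,75,24),"d3":(115,-45,24),"d4":(115,75,24)}
for k,v in pts.items():
    p=proj(c,O+Rb(YAW)@(np.array(v)/1e3))[0]
    cv2.drawMarker(im,tuple(int(a) for a in p),(255,0,255),0,7,1)
cv2.imwrite("pics/w1.png",im)
E
```

```text
time: 4.9
eef_pos: [0.5408, 0.0477, 0.2659]
orientation: [0.257, -0.112, 0.96, 0.029]
ft_force: [0.2, -0.8, 0.8]
width: 0.0398
grip_force: 0.0
time: 5.28
eef_pos: [0.4804, 0.0327, 0.2359]
orientation: [0.258, -0.111, 0.959, 0.029]
ft_force: [0.3, 0.2, 0.4]
width: 0.0394
grip_force: 0.0
t 5.28 shift [ 0.0148  0.0064 -0.112 ] turn [0.003 0.002 0.002] q6 [-0.28  0.21  1.86  0.41  0.64 -2.36] bay mm [ 21.1  -1.4 202.4] F [0.3 0.2 0.4] w 0.0394 g 0.0
```

View pics/w1.png

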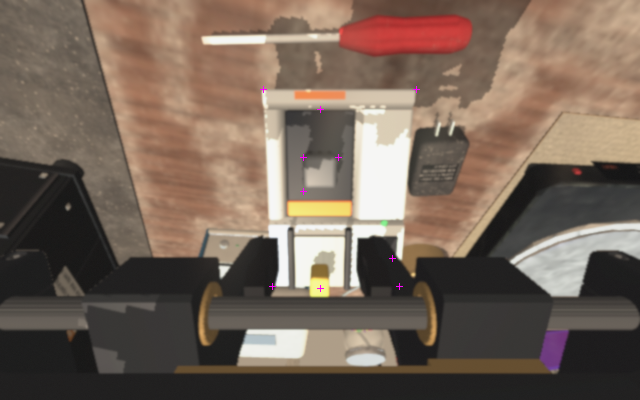

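```bash
python3 - <<'E'
from h import *
R=Rb(YAW)
for n in("w0","w1"):
    c=dict(np.load(f"pics/{n}.npz"));X,I=cloud(c,(230,80,430,290));L=(X-O)@R*1e3
    g=(I.min(1)>140)&(abs(L[:,2]-24)<6)&(L[:,0]>-75)&(L[:,0]<125)&(abs(L[:,1]-15)<75)
    A=L[g];print(n,"deck z",np.median(A[:,2]).round(1),"x",np.percentile(A[:,0],[.5,99.5]).round(1),"y",np.percentile(A[:,1],[.5,99.5]).round(1))
    t=A[:,1]>35;k=np.polyfit(A[:,0],A[:,2],1);print("slope",k, np.polyfit(A[:,1],A[:,2],1))
    t=(L[:,2]>48)&(L[:,2]<60)&(abs(L[:,0])<25)&(abs(L[:,1])<25);B=L[t];print("grip",len(B),np.percentile(B,[2,98],axis=0).round(1).tolist(),np.median(B,0).round(1))
    o=(I[:,0]>170)&(I[:,1]>60)&(I[:,1]<190)&(I[:,2]<90)&(L[:,0]<60);B=L[o&(L[:,0]>20)];print("or end",np.percentile(B,[2,98],axis=0).round(1).tolist())
    r=(I[:,0]>130)&(I[:,1]<60)&(I[:,2]<60)&(L[:,2]>40);
    if r.sum():print("ball",np.median(L[r],0),r.sum())
    y=(I[:,0]>150)&(I[:,1]>130)&(I[:,2]<100)&(L[:,2]>50)&(L[:,0]>60);
    if y.sum():print("knob",np.percentile(L[y],[2,98],axis=0).round(1).tolist())
    # blk cartridge top sides
    b=(I.max(1)<90)&(abs(L[:,2]-26)<4)&(abs(L[:,0])<40)&(abs(L[:,1])<40);B=L[b];print("cart y",np.percentile(B,[1,99],axis=0).round(1).tolist())
E
```

```text
w0 deck z 24.9 x [-61.2 109.9] y [-45.5  73.6]
slope [4.83886195e-03 2.46118888e+01] [8.97682273e-04 2.46471632e+01]
grip 1163 [[-15.2, -13.1, 50.4], [9.6, 11.7, 56.2]] [-3.4 -0.8 54.7]
or end [[28.6, -30.3, 18.0], [40.7, 26.2, 28.3]]
ball [65.65374123 54.45300689 67.23973889] 81
knob [[64.8, -7.6, 57.9], [66.3, 5.8, 61.1]]
cart y [[-39.5, -28.5, 25.3], [19.0, 25.9, 28.7]]
w1 deck z 24.8 x [-61.8 109.6] y [-45.4  73.5]
slope [2.85821765e-03 2.44524868e+01] [3.87468872e-03 2.43709233e+01]
grip 1165 [[-15.2, -13.5, 50.1], [9.3, 11.4, 56.3]] [-3.4 -0.8 54.7]
or end [[27.5, -28.1, 25.2], [29.8, 25.3, 28.3]]
knob [[82.9, -8.0, 53.8], [85.0, 5.2, 60.4]]
cart y [[-39.8, -28.4, 25.2], [-2.5, 24.8, 28.6]]
```

```bash
echo 'O=O+Rb(YAW)@(np.array([-1,-.8,.4])/1e3)' >> h.py; python3 -c "
from h import *;go(-1.5,0,150);go(-1.5,0,95)"
```

```text
t 5.33 shift [ 0.0083  0.0038 -0.1149] turn [0.004 0.005 0.002] q6 [-0.28  0.21  1.85  0.41  0.65 -2.35] bay mm [ 23.4  -0.9 202. ] F [-0.3 -0.5 -0.1] w 0.0396 g 0.0
t 5.33 shift [ 0.0618  0.0164 -0.2101] turn [0.004 0.005 0.002] q6 [-0.28  0.21  1.85  0.41  0.65 -2.35] bay mm [ 23.4  -0.9 202. ] F [-0.3 -0.5 -0.1] w 0.0396 g 0.0
```

```bash
python3 -m creep '0.45 0.008 0.004 -0.115 0 0 0;0.45 0.008 0.004 -0.115 0 0 0;0.45 0.035 0.01 -0.16 0 0 0;0.45 0.062 0.016 -0.21 0 0 0;0.45 0.062 0.016 -0.21 0 0 0'; python3 -c "
from h import *;go(-1.5,0,95)"
```

```text
time: 5.95
eef_pos: [0.5132, 0.0411, 0.1316]
orientation: [0.258, -0.112, 0.959, 0.029]
ft_force: [-0.1, 0.6, 0.6]
width: 0.0399
grip_force: 0.0
t 5.95 shift [-0.0016 -0.0006 -0.0005] turn [ 0.002  0.004 -0.002] q6 [-0.23  0.45  1.91  0.66  0.38 -2.61] bay mm [-0.6  0.1 94.8] F [-0.1  0.6  0.6] w 0.0399 g 0.0
```

```bash
python3 -m creep '0.15 0 0 0 0 0 0;0.15 0 0 0 0 0 0;0.15 0 0 0 0 0 0;0.15 0 0 0 0 0 0' 35; python3 -m creep '0.15 -0.01 -0.0023 0.017 0 0 0;0.15 -0.02 -0.0046 0.035 0 0 0;0.15 -0.03 -0.007 0.052 0 0 0;0.15 -0.045 -0.01 0.08 0 0 0;0.15 -0.06 -0.014 0.104 0 0 0'; python3 -c "
from h import *;go(-1.5,0,195)"
```

```text
time: 6.45
eef_pos: [0.5122, 0.0409, 0.1326]
orientation: [0.259, -0.111, 0.959, 0.029]
ft_force: [-1.8, 2.7, 8.0]
width: 0.0258
grip_force: 35.0
time: 7.08
eef_pos: [0.4812, 0.0338, 0.1838]
orientation: [0.258, -0.112, 0.959, 0.029]
ft_force: [-0.1, 0.3, -2.3]
width: 0.0261
grip_force: 35.0
t 7.08 shift [-0.0349 -0.0088  0.0682] turn [0.003 0.003 0.   ] q6 [-0.27  0.3   1.93  0.53  0.49 -2.49] bay mm [ -3.    0.3 156.5] F [-0.1  0.3 -2.3] w 0.0261 g 35.0
```

```bash
python3 -m creep '0.15 -0.02 -0.005 0.035 0 0 0;0.15 -0.035 -0.009 0.068 0 0 0;0.15 -0.035 -0.009 0.068 0 0 0';
python3 -m creep '0.15 0 0 0 0.16 0.038 -0.289;0.15 0 0 0 0.325 0.076 -0.577;0.15 0 0 0 0.487 0.115 -0.866;0.15 0 0 0 0.487 0.115 -0.866' | head -3; python3 -c "
from h import *;go(-1.5,0,195,1)"
```

```text
time: 7.45
eef_pos: [0.4641, 0.0292, 0.2182]
orientation: [0.259, -0.111, 0.959, 0.028]
ft_force: [-0.0, 0.1, -2.2]
width: 0.0258
grip_force: 35.0
time: 7.95
eef_pos: [0.4644, 0.0294, 0.2165]
orientation: [0.241, 0.14, 0.956, 0.094]
t 7.95 shift [-0.0012 -0.      0.003 ] turn [ 2.436  0.568 -4.334] q6 [-0.3   0.22  1.93  0.47  0.59 -1.92] bay mm [-1.700e+00 -1.000e-01  1.934e+02] F [-0.3 -0.7 -3.7] w 0.0261 g 35.0
```

Turn works (q6 rising). Repeat five times.

```bash
python3 -m creep '0.15 0 0 0 0.16 0.038 -0.289;0.15 0 0 0 0.325 0.076 -0.577;0.15 0 0 0 0.487 0.115 -0.866' | head -2
python3 -m creep '0.15 0 0 0 0.16 0.038 -0.289;0.15 0 0 0 0.325 0.076 -0.577;0.15 0 0 0 0.487 0.115 -0.866' | head -2
python3 -m creep '0.15 0 0 0 0.16 0.038 -0.289;0.15 0 0 0 0.325 0.076 -0.577;0.15 0 0 0 0.487 0.115 -0.866' | head -2
python3 -m creep '0.15 0 0 0 0.16 0.038 -0.289;0.15 0 0 0 0.325 0.076 -0.577;0.15 0 0 0 0.487 0.115 -0.866;0.15 0 0 0 0.487 0.115 -0.866' | head -2
python3 -c "
from h import *;go(-1.5,0,195,1)"
```

```text
time: 8.32
eef_pos: [0.4644, 0.0294, 0.2166]
time: 8.7
eef_pos: [0.4644, 0.0294, 0.2166]
time: 9.07
eef_pos: [0.4644, 0.0293, 0.2166]
time: 9.57
eef_pos: [0.4644, 0.0293, 0.2167]
t 9.57 shift [-0.0014  0.      0.0026] turn [ 0.488  0.112 -0.877] q6 [-0.3   0.22  1.92  0.47  0.59  0.17] bay mm [ -1.6  -0.2 193.6] F [-0.2 -0.9 -3.1] w 0.0255 g 35.0
```

```bash
python3 -m creep '0.15 0 0 0 0.16 0.038 -0.289;0.15 0 0 0 0.325 0.076 -0.577;0.15 0 0 0 0.488 0.112 -0.875;0.15 0 0 0 0.488 0.112 -0.875' | head -2
python3 - <<'E'
from h import *
from rig import cams
go(0,0,130,1)
a=cams.capture("wrist");b=cams.capture("scene");s=cams.capture("side")
np.savez("pics/w2.npz",**a)
A=a["image"][:,:,::-1];B=cv2.resize(b["image"][90:250,190:430,::-1],(400,267));S=cv2.resize(s["image"][140:300,220:460,::-1],(400,267))
cv2.imwrite("pics/w2.png",np.hstack([cv2.resize(A,(400,534))*0+0 if 0 else cv2.copyMakeBorder(cv2.resize(A,(400,250)),0,284,0,0,0),np.vstack([B,S])]))
E
```

```text
time: 10.07
eef_pos: [0.4644, 0.0294, 0.2168]
t 10.07 shift [ 0.0645  0.0155 -0.1088] turn [ 0.002  0.001 -0.005] q6 [-0.3   0.22  1.93  0.47  0.59  0.7 ] bay mm [-1.500e+00 -1.000e-01  1.937e+02] F [ 0.6  1.  -2.8] w 0.0255 g 35.0
```

View pics/w2.png

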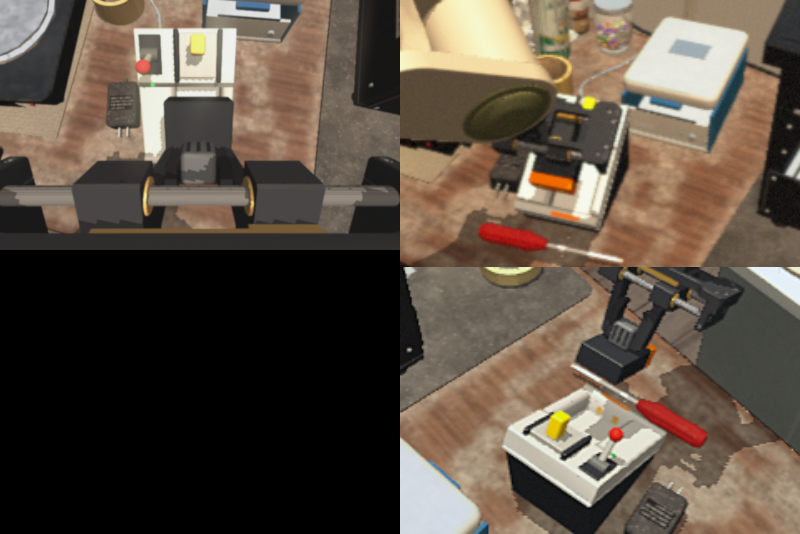

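```bash
python3 - <<'E'
from h import *
c=dict(np.load("pics/w2.npz"));X,I=cloud(c,(200,140,440,300));L=(X-O)@Rb(YAW)*1e3-np.array([-1.5,0,99])
b=(I.max(1)<110)&(abs(L[:,2]-26)<6)&(L[:,0]>16)&(L[:,0]<60)&(abs(L[:,1])<40);B=L[b]
print(len(B),np.percentile(B,[1,50,99],axis=0).round(1).tolist(),np.polyfit(B[:,0],B[:,2],1),np.polyfit(B[:,1],B[:,2],1))
e=[(y,B[abs(B[:,1]-y)<2,0].max()) for y in range(-22,23,4)];print(np.polyfit(*zip(*e),1))
X,I=cloud(c,(150,20,440,300));L=(X-O)@Rb(YAW)*1e3
g=(I.min(1)>140)&(abs(L[:,2]-24)<8)&(L[:,0]>20)&(L[:,0]<125)&(abs(L[:,1]-15)<70);A=L[g]
print("deck",np.percentile(A,[.5,50,99.5],axis=0).round(1).tolist())
E
```

```text
6856 [[16.3, -28.2, 21.3], [33.0, -1.6, 25.2], [47.9, 25.5, 26.7]] [-2.07412840e-02  2.57926218e+01] [-2.96877987e-03  2.51085403e+01]
[-4.70079129e-05  4.80410535e+01]
deck [[20.8, -45.3, 20.5], [69.0, 34.2, 24.6], [114.5, 74.0, 31.5]]
```

```bash
python3 -c "
from h import *;go(-2,0.6,122,1)"; python3 -m creep '0.15 0.023 0.006 -0.042 0 0 0;0.15 0.046 0.012 -0.083 0 0 0;0.15 0.0695 0.019 -0.124 0 0 0;0.15 0.0695 0.019 -0.124 0 0 0'; python3 - <<'E'
from h import *
from rig import cams
go(-2,.6,110,1)
a=cams.capture("scene");s=cams.capture("side")
B=cv2.resize(a["image"][120:240,220:370,::-1],(500,400),interpolation=2)
cv2.imwrite("pics/w3.png",B)
E
```

```text
t 10.22 shift [ 0.0685  0.0177 -0.1247] turn [ 0.001  0.001 -0.003] q6 [-0.3   0.22  1.93  0.47  0.59  0.7 ] bay mm [ -1.5  -0.2 193.7] F [ 0.7  0.4 -2.4] w 0.026 g 35.0
time: 10.72
eef_pos: [0.4993, 0.039, 0.1539]
orientation: [-0.031, 0.96, 0.111, 0.256]
ft_force: [-0.5, -0.0, -2.3]
width: 0.0256
grip_force: 35.0
t 10.72 shift [ 0.0107  0.0011 -0.0195] turn [-0.003 -0.004  0.   ] q6 [-0.25  0.39  1.92  0.59  0.43  0.6 ] bay mm [ -1.7   1.3 121.1] F [-0.5 -0.  -2.3] w 0.0256 g 35.0
```

View pics/w3.png

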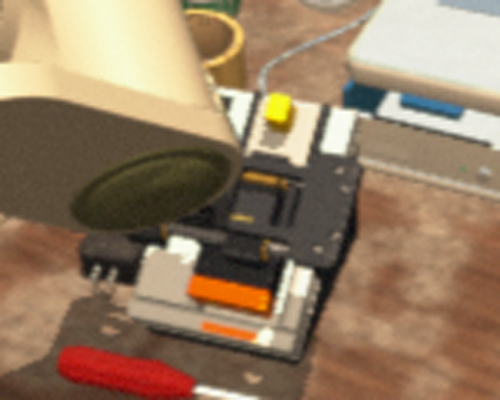

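```bash
python3 -m creep '0.15 0.004 0 -0.008 0 0 0;0.15 0.008 0.001 -0.014 0 0 0;0.15 0.0107 0.0015 -0.0195 0 0 0;0.15 0.0107 0.0015 -0.0195 0 0 0'; python3 -c "
from h import *;go(-2,0.6,102,1)"
```

```text
time: 11.32
eef_pos: [0.5036, 0.0395, 0.145]
orientation: [-0.03, 0.96, 0.11, 0.257]
ft_force: [-11.0, -4.4, 3.3]
width: 0.0256
grip_force: 35.0
t 11.32 shift [ 0.0098  0.0021 -0.0157] turn [-0.004 -0.003  0.006] q6 [-0.24  0.41  1.92  0.62  0.41  0.58] bay mm [ -2.4   0.7 111.3] F [-11.   -4.4   3.3] w 0.0256 g 35.0
```

```bash
python3 -m creep '0.15 -0.003 -0.0006 -0.0015 0 0 0;0.15 -0.005 -0.0012 -0.003 0 0 0;0.15 -0.005 -0.0012 -0.003 0 0 0'; python3 -m creep '0.15 0.0024 0.0005 -0.0045 0 0 0;0.15 0.0048 0.001 -0.0085 0 0 0;0.15 0.0048 0.001 -0.0085 0 0 0'; python3 -c "
from h import *;go(-4,0.6,102,1)"
```

```text
time: 11.7
eef_pos: [0.5022, 0.0389, 0.1437]
orientation: [-0.03, 0.96, 0.109, 0.257]
ft_force: [1.2, -0.4, -2.8]
width: 0.0257
grip_force: 35.0
time: 12.08
eef_pos: [0.5046, 0.0395, 0.1392]
orientation: [-0.031, 0.96, 0.11, 0.257]
ft_force: [-0.3, 0.3, -2.5]
width: 0.0254
grip_force: 35.0
t 12.07 shift [ 0.0044  0.0011 -0.0061] turn [-0.004 -0.001  0.006] q6 [-0.24  0.42  1.93  0.65  0.39  0.55] bay mm [ -4.5   0.6 105.8] F [-0.3  0.3 -2.5] w 0.0254 g 35.0
```

Free now; lower further.

```bash
python3 -m creep '0.15 0.0024 0.0005 -0.0045 0 0 0;0.15 0.0048 0.001 -0.0085 0 0 0;0.15 0.006 0.0013 -0.0105 0 0 0;0.15 0.006 0.0013 -0.0105 0 0 0'; python3 -c "
from h import *;go(-4,0.6,95,1)"
```

```text
time: 12.58
eef_pos: [0.5075, 0.0401, 0.1341]
orientation: [-0.03, 0.96, 0.11, 0.257]
ft_force: [-0.4, -0.0, -2.6]
width: 0.0256
grip_force: 35.0
t 12.57 shift [ 0.0053  0.0015 -0.008 ] turn [-0.004 -0.     0.006] q6 [-0.24  0.44  1.93  0.66  0.38  0.53] bay mm [-4.4  0.5 99.8] F [-0.4 -0.  -2.6] w 0.0256 g 35.0
```

```bash
python3 -m creep '0.15 0.002 0.0005 -0.0035 0 0 0;0.15 0.004 0.001 -0.007 0 0 0;0.15 0.005 0.0013 -0.009 0 0 0;0.15 0.005 0.0013 -0.009 0 0 0'; python3 -c "
from h import *;go(-4,0.6,93,1)"
```

```text
time: 13.08
eef_pos: [0.511, 0.0408, 0.1313]
orientation: [-0.03, 0.959, 0.109, 0.259]
ft_force: [-1.8, 1.3, 13.3]
width: 0.0258
grip_force: 35.0
t 13.07 shift [ 0.0004  0.0007 -0.0059] turn [-0.003  0.008  0.007] q6 [-0.24  0.45  1.92  0.68  0.37  0.52] bay mm [-2.8  0.3 95.7] F [-1.8  1.3 13.3] w 0.0258 g 35.0
```

```bash
python3 -m creep '0.45 0 0 0 0 0 0;0.45 0 0 0 0 0 0;0.45 0 0 0 0 0 0' | tail -3; python3 -m creep '0.45 -0.03 -0.007 0.052 0 0 0;0.45 -0.06 -0.014 0.104 0 0 0;0.45 -0.1 -0.024 0.17 0 0 0;0.45 -0.1 -0.024 0.17 0 0 0' | tail -3
python3 - <<'E'
from h import *
from rig import cams
go(94,0,160,1)
c=cams.capture("wrist");np.savez("pics/w4.npz",**c)
X,I=cloud(c,(100,0,540,330));L=(X-O)@Rb(YAW)*1e3
b=(I.max(1)<110)&(abs(L[:,2]-26)<8)&(abs(L[:,0])<48)&(abs(L[:,1])<29);B=L[b]
print(len(B),np.percentile(B,[1,50,99],axis=0).round(1).tolist())
Q=np.c_[B[:,:2],np.ones(len(B))];print("plane",np.linalg.lstsq(Q,B[:,2],rcond=None)[0])
g=(I.min(1)>140)&(abs(L[:,2]-24)<8)&(L[:,0]>-62)&(L[:,0]<125)&(abs(L[:,1]-15)<60);print("deck",np.percentile(L[g],[.5,50,99.5],axis=0).round(1).tolist())
a=cams.capture("scene")
B=cv2.resize(a["image"][110:240,220:370,::-1],(430,373),interpolation=2)
cv2.imwrite("pics/w4.png",np.hstack([B,cv2.copyMakeBorder(cv2.resize(c["image"][:,:,::-1],(370,231)),0,142,0,0,0)]))
E
```

```text
ft_force: [-0.5, -0.1, -0.1]
width: 0.0396
grip_force: 0.0
ft_force: [0.7, -0.9, -0.6]
width: 0.04
grip_force: 0.0
t 13.95 shift [0.203  0.0475 0.0381] turn [-0.002  0.007  0.007] q6 [-0.3   0.21  1.94  0.48  0.58  0.69] bay mm [-5.800e+00  1.000e-01  1.956e+02] F [ 0.7 -0.9 -0.6] w 0.04 g 0.0
4611 [[-29.6, -28.5, 22.2], [17.4, -1.4, 26.6], [43.5, 26.2, 28.2]]
plane [-5.19451865e-03 -2.00871092e-03  2.66154929e+01]
deck [[-58.1, -44.6, 19.3], [32.2, 36.4, 24.5], [114.6, 73.9, 27.3]]
```

View pics/w4.png

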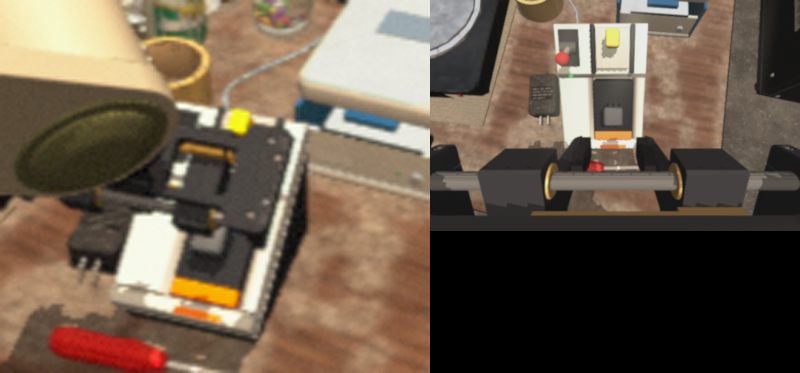

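```bash
python3 -m creep '0.45 0.1 0.024 0.02 0 0 0;0.45 0.2 0.047 0.038 0 0 0;0.45 0.203 0.0475 0.038 0 0 0;0.45 0.203 0.0475 0.038 0 0 0' | head -1;  python3 -c "
from h import *;go(94,0,103,1)"
```

```text
time: 14.55
t 14.55 shift [ 0.0561  0.012  -0.0917] turn [-0.006 -0.006  0.005] q6 [-0.19  0.35  1.66  0.33  0.68  0.95] bay mm [ 92.1   0.6 157. ] F [-0.2  0.1  0.1] w 0.0398 g 0.0
```

```bash
python3 -m creep '0.45 0.02 0.004 -0.03 0 0 0;0.45 0.04 0.008 -0.065 0 0 0;0.45 0.056 0.012 -0.092 0 0 0;0.45 0.056 0.012 -0.092 0 0 0' |head -1; python3 -m creep '0.1 0 0 0 0 0 0;0.1 0 0 0 0 0 0;0.1 0 0 0 0 0 0;0.1 0 0 0 0 0 0' 15; python3 -c "
from h import *;go(72,0,103,1)"
```

```text
time: 15.05
time: 15.55
eef_pos: [0.589, 0.0594, 0.1881]
orientation: [-0.031, 0.96, 0.11, 0.257]
ft_force: [-2.0, 4.7, 3.0]
width: 0.0158
grip_force: 15.0
t 15.55 shift [-0.0369 -0.0098 -0.0262] turn [-0.006 -0.001  0.004] q6 [-0.16  0.45  1.64  0.36  0.59  0.93] bay mm [ 95.1   0.6 104.8] F [-2.   4.7  3. ] w 0.0158 g 15.0
```

```bash
python3 -m creep '0.1 -0.01 -0.0024 -0.006 0 0 0;0.1 -0.02 -0.0048 -0.012 0 0 0;0.1 -0.03 -0.007 -0.018 0 0 0;0.1 -0.038 -0.009 -0.0225 0 0 0;0.1 -0.038 -0.009 -0.0225 0 0 0'; python3 -c "
from h import *;go(72,0,103,1)"
```

```text
time: 16.18
eef_pos: [0.5705, 0.055, 0.1773]
orientation: [-0.031, 0.959, 0.11, 0.258]
ft_force: [1.8, 8.3, 1.5]
width: 0.0157
grip_force: 15.0
t 16.18 shift [-0.0001 -0.0012 -0.0045] turn [-0.007  0.003  0.005] q6 [-0.18  0.44  1.71  0.4   0.54  0.87] bay mm [ 73.3   0.6 104.9] F [1.8 8.3 1.5] w 0.0157 g 15.0
```

```bash
python3 -m creep '0.1 -0.002 -0.0005 -0.001 0 0 0;0.1 -0.0045 -0.001 -0.0025 0 0 0;0.1 -0.0045 -0.001 -0.0025 0 0 0'; python3 -c "
from h import *;go(72,0,103,1)"
```

```text
time: 16.55
eef_pos: [0.57, 0.0549, 0.1772]
orientation: [-0.031, 0.959, 0.109, 0.26]
ft_force: [11.4, 15.3, 1.3]
width: 0.0159
grip_force: 15.0
t 16.55 shift [ 0.001  -0.0008 -0.0043] turn [-0.008  0.012  0.006] q6 [-0.18  0.44  1.71  0.41  0.53  0.86] bay mm [ 72.7   0.5 105. ] F [11.4 15.3  1.3] w 0.0159 g 15.0
```

```bash
python3 -m creep '0.45 0 0 0 0 0 0;0.45 0 0 0 0 0 0;0.45 -0.02 -0.005 0.035 0 0 0;0.45 -0.05 -0.012 0.09 0 0 0;0 -0.07 -0.017 0.13 0 0 0' | head -4; python3 -c "
from h import *;go(36,56,165,1);go(36,56,114,1)"
```

```text
time: 17.18
eef_pos: [0.5326, 0.0447, 0.2412]
orientation: [-0.03, 0.96, 0.109, 0.257]
ft_force: [-0.1, 0.4, -0.4]
t 17.18 shift [-0.0709  0.1001 -0.0609] turn [-0.004  0.001  0.007] q6 [-0.22  0.29  1.72  0.35  0.68  0.9 ] bay mm [ 71.2  -0.8 179.9] F [-0.1  0.4 -0.4] w 0.0314 g 0.0
t 17.18 shift [-0.0213  0.1118 -0.1493] turn [-0.004  0.001  0.007] q6 [-0.22  0.29  1.72  0.35  0.68  0.9 ] bay mm [ 71.2  -0.8 179.9] F [-0.1  0.4 -0.4] w 0.0314 g 0.0
```

```bash
python3 -m creep '0 -0.035 0.05 -0.03 0 0 0;0 -0.071 0.1 -0.061 0 0 0;0 -0.071 0.1 -0.061 0 0 0;0 -0.05 0.105 -0.1 0 0 0;0 -0.021 0.112 -0.149 0 0 0'|head -1; python3 -m creep '0 0 0 0 0 0 0;0 0 0 0 0 0 0'; python3 -c "
from h import *;go(60,56,114,1)"
```

```text
time: 17.8
time: 18.05
eef_pos: [0.523, 0.1005, 0.1666]
orientation: [-0.03, 0.96, 0.109, 0.258]
ft_force: [-0.6, -0.8, 0.2]
width: 0.0001
grip_force: 0.0
t 18.05 shift [0.0384 0.0097 0.0239] turn [-0.004  0.002  0.007] q6 [-0.09  0.4   1.83  0.38  0.43  0.94] bay mm [ 36.9  55.7 113.5] F [-0.6 -0.8  0.2] w 0.0001 g 0.0
```

```bash
python3 -m creep '0 0.014 0.0033 0.0083 0 0 0;0 0.028 0.0066 0.0166 0 0 0;0 0.042 0.01 0.025 0 0 0;0 0.056 0.0133 0.0333 0 0 0;0 0.07 0.0166 0.0415 0 0 0';python3 -m creep '0 0.008 0.002 0.005 0 0 0;0 0.016 0.004 0.01 0 0 0;0 0.016 0.004 0.01 0 0 0' ; python3 -c "
from h import *;go(60,56,114,1)"
```

```text
time: 18.68
eef_pos: [0.5582, 0.1095, 0.1867]
orientation: [-0.031, 0.96, 0.11, 0.257]
ft_force: [-3.1, -1.0, -1.9]
width: 0.0005
grip_force: 1.6
time: 19.05
eef_pos: [0.5636, 0.1112, 0.1894]
orientation: [-0.031, 0.961, 0.11, 0.253]
ft_force: [-11.4, -5.3, -4.0]
width: 0.0006
grip_force: 6.4
t 19.05 shift [-0.0427 -0.0116 -0.0217] turn [-0.003 -0.016  0.004] q6 [-0.06  0.42  1.69  0.28  0.55  1.08] bay mm [ 84.6  56.8 112.3] F [-11.4  -5.3  -4. ] w 0.0006 g 6.4
```

Force jumped: the switch is at its stop. Back off, rise, and look.

```bash
python3 -m creep '0 -0.02 -0.005 -0.012 0 0 0;0 -0.04 -0.01 -0.02 0 0 0;0 -0.08 -0.02 0.05 0 0 0;0 -0.15 -0.03 0.15 0 0 0;0 -0.22 -0.04 0.2 0 0 0'|head -2; python3 -m creep '0 -0.1 0 0.03 0 0 0;0 -0.15 0 0.05 0 0 0;0 -0.15 0 0.05 0 0 0'
python3 - <<'E'
from h import *
from rig import cams
a=cams.capture("wrist");s=cams.capture("side");b=cams.capture("scene")
f=lambda i:cv2.resize(i[:,:,::-1],(400,270),interpolation=2)
X,I=cloud(s,(270,180,390,300));L=(X-O)@Rb(YAW)*1e3
r=(I[:,0]>130)&(I[:,1]<60)&(I[:,2]<60)&(L[:,2]>40);print("ball",np.median(L[r],0).round(1),r.sum())
y=(I[:,0]>150)&(I[:,1]>130)&(I[:,2]<100)&(L[:,2]>45)&(L[:,0]>50);print("knob",np.percentile(L[y],[2,98],axis=0).round(1).tolist())
cv2.imwrite("pics/w5.png",np.vstack([f(s["image"][190:310,260:440]),f(b["image"][120:240,220:400])]))
E
```

```text
time: 19.68
eef_pos: [0.455, 0.0912, 0.2939]
time: 20.05
eef_pos: [0.3798, 0.0914, 0.3175]
orientation: [-0.03, 0.959, 0.11, 0.259]
ft_force: [0.3, 0.2, -0.4]
width: 0.0003
grip_force: 0.0
ball [108.3  60.7  64.2] 45
knob [[64.2, -4.2, 45.4], [83.8, 9.5, 61.8]]
```

View pics/w5.png

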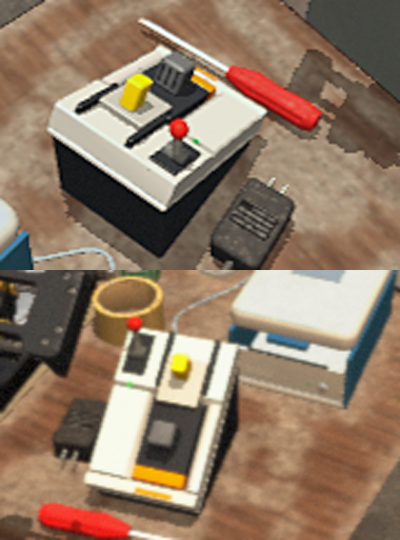

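```bash
python3 -c "
from rig import arm;print(arm.hand_in())"
```

```text
the job is handed in; nothing more can be done
None
```

The job is handed in at about 20 s. The last pictures show the cartridge home with its orange end downhill at the mark, the latch shut over it and the switch on, with the things round the charger left where they were. The hand-in gave no verdict.

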